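# Free the magnifier flap and hold it at its balance point

## Task

The magnifier flap of the bench stand is clamped leaning back, away from the robot. Turn the clamp knob anticlockwise (seen from above) by about a quarter turn to free the curved stay, leaving the flap leaning back until then; then take the flap by the crossbar at its top, swing it up to straight upright, where it balances, and finish while still gripping it there, at rest, so that it falls neither back nor forward. Do not let it tip over to the front, leave the clamp loose, and do not disturb the small things lying around.

Things in the scene. Friction and masses are not known exactly. Their poses are not given: they have to be found in the camera images.
- stand: dark steel base plate fixed to the bench, 190 x 108 mm and 12 mm thick, with an 85 x 80 mm extension under the clamp at its front right; origin on the bench under the middle of the hinge. Its x axis points to the back (from the robot at yaw 0), y to the left along the hinge axis, z up. Two aluminium cheeks at y = +-44 mm carry the hinge; slim rest posts, 96 mm high, stand at x = +-73 mm, y = 0.
- hinge_mid (a point): middle of the flap's hinge axis, 75 mm above the bench, straight above the stand's origin; the axis runs along the stand's y.
- flap (a joint): angle of the magnifier flap about its hinge, rad: 0 = straight upright (its balance point), positive = leaning back along the stand's +x, negative = leaning to the front; stops at +-1.15. It starts clamped between about 0.65 and 0.95. Once freed the hinge is nearly frictionless: below its balance point the flap (about 0.16 kg) drops by its own weight onto the rest, at 1.15, so it falls back there when the clamp opens.
- flap_handle (a point): middle of the flap's crossbar handle, a round steel bar 14 mm in diameter and 30 mm long, parallel to the hinge axis, 122 mm from the hinge axis, on a thin stem (8 mm diameter) above the dark lens ring (68 mm across, 10 mm thick; its outer edge ends 38 mm short of the bar's middle). It can be gripped from above across its two flat ends (fingers closing along the hinge axis) and then turns freely between the fingertips as the flap swings; its axes turn with the flap.
- clamp (a joint): angle of the clamp knob about its vertical axis, rad: near 0 (-0.1 to 0.1 at the start) = tight, its eccentric disc presses on the flap's curved steel stay; it grows anticlockwise seen from above, to a stop at 1.75; from about 0.9 on the stay is free. It stays where it is left; turning takes up to about 0.25 N m.
- clamp_grip (a point): middle of the clamp knob's grip, an upright bar 36 mm long, 10 mm thick, 30 mm high, its middle 150 mm above the bench, on a slim stem on the knob's axis, 45 mm in front of and 88 mm to the right of the stand's origin (stand's frame). The bar's length is parallel to the stand's x when the joint reads 0. The stay, 27 mm beside the bar, rises to at most 125 mm above the bench: keep fingertips above that.
- round_tin: bystander: small round metal tin, 35 x 12 mm, right of the stand; origin under its centre
- thread_spool: bystander: wooden spool, 28 x 30 mm, left of the stand; origin under its centre
- movement_holder: bystander: small steel movement holder, 31 x 67 x 11 mm, left of the stand; origin under its centre
- small_hammer: bystander: small hammer, 149 mm long, on the right; origin under its centre
- dial_gauge: bystander: pocket dial gauge, 70 x 49 x 12 mm, on the right; origin under its centre
- steel_tweezers: bystander: steel tweezers, 122 mm long, on the right near the front edge; origin under its centre
- blue_canister: bystander: cage tub, 66 x 58 mm, far right; origin under its centre

How it is judged:
On the way:
1. the clamp knob is turned loose (by about 1 rad or more) with the flap still leaning back (value of joint clamp above 1 rad and value of joint flap above 0.45 rad), for 0.2 s.
At the end, for the whole second after the job is handed in: the flap stands within 0.08 rad (about 4.5 degrees) of straight upright and at rest, gripped by the fingers (more than 1 N), the clamp knob still loose (joint above 1.0), so that nothing but the gripper holds the flap; the bystanders are where they were (value of joint flap between -0.08 and 0.08 rad and velocity of joint flap between -0.08 and 0.08 rad/s and contact force between the fingers and flap above 1 N and value of joint clamp above 1 rad and distance of each of round_tin, thread_spool, movement_holder, small_hammer, dial_gauge, steel_tweezers, blue_canister from where it was at the start of the episode below 0.03 m); the arm keeps its last pose, push and grip.
It fails at once if the flap is forced upright while the clamp is still tight (value of joint clamp below 0.5 rad and value of joint flap below 0.45 rad).
It fails at once if the flap tips over to the front (value of joint flap below -0.4 rad).
It fails at once if a bystander is shifted by more than 3 cm (distance of any of round_tin, thread_spool, movement_holder, small_hammer, dial_gauge, steel_tweezers, blue_canister from where it was at the start of the episode above 0.03 m).
It also fails if it takes over 50 s, if anything falls off the work surface, if the arm or the gripper's body presses on something with over 40 N, if the wrist force passes 120 N, or if a joint passes its speed limit or range.

## Robot

A 6-joint arm with a two-finger parallel gripper is mounted at the origin on a cart in front of the work surface, level with it; the furniture and walls round the work are solid. World frame = base frame: x ahead of the robot, y to its left, z up, the work surface at z = 0. Lengths are in m, angles in rad, forces in N, time in s.
With the tool pointing down it reaches from about 0.375 to 0.925 m from the base axis. Payload 5.7 kg.
Tool frame: the origin (TCP) lies between the finger pads; the fingertips stand 17 mm ahead of it and the grasp point (between the pads) lies 2 mm behind it; z points along the fingers, y is the direction in which the jaws open and shut (so a half turn about z gives the same grasp; the last joint's range is limited). The gripper opens to 85 mm and grips with 20 to 120 N. Pads are 22 mm wide; open, the fingers measure 114 mm over their backs; the gripper's body (76 mm by 85 mm) begins 54 mm behind the grasp point. The pads swing forward as they close: fully open they stand 13 mm farther back than shut.
Start: joints at [1.068, 0.359, 1.51, -0, 1.272, -0.115], TCP at [0.227, 0.555, 0.248] pointing down, gripper open.
Joint ranges: [-2.97, 2.97], [-1.01, 2.36], [0.21, 2.38], [-0.96, 4.11], [0.2, 2.71], [-2.98, 2.98]. Speed limits (rad/s): [2.39, 2.39, 3.14, 3.14, 3.14, 3.14].

## Interface

Orientations are given as a unit quaternion [w, x, y, z].
In Python, from bench import get_state, grab_frame, close_job gives the robot as it stands.
- The arm moves only by the tool move_arm, never from a script. Its arguments are lists of equal length, an entry for each row: "translation": the shift along the tool's x, y, z in mm, a list of three; "rot": the turn, a rotation vector about the tool's x, y, z in degrees, a list of three; "fingers": the opening in per cent of the stroke, from 0 (shut) to 100 (fully open). In form: {"translation": [[tx, ty, tz], ...], "rot": [[wx, wy, wz], ...], "fingers": [fingers, ...]}. A call has exactly 8 rows; each row is the pose to reach, as a shift and turn from the pose commanded when the call began, along the tool's axes at that moment; what a row does not reach only later rows make up. A row lasts 1/10 s, in which the tool goes at most 50 mm and 8.59 degrees, less where a joint would pass 70% of its speed; a pose out of reach is approached as far as the arm can. A call with a gripper value outside its range is refused whole. The fingers move at their own pace and stop on an object; the grip force is fixed at half the most. Time passes only in rows, so rows that repeat a pose let the fingers close, or fill a call up. It gives the time, the measured TCP pose, the force and the opening at its end, in the units of the state.
- get_state(): the state, without advancing time (a new reading comes with each control period).
- grab_frame(name): name is "side" or "top"; returns a dict with "image" (384x512x3 uint8, blue, green, red), "range_z" (384x512 float32, m along the optical axis (not along the pixel's ray), 0 where there is no reading), "fx", "fy", "cx", "cy" (pixels), "R" (3x3) and "t" (3): a world point X has camera coordinates R X + t. Camera axes: x right, y down, z forward; pixel columns grow to the right and rows downward; lengths in m; the calibration is good to about 2 mm. A picture is of the moment at which its call begins.
- close_job(): hands the job in, once; it reports no verdict.
The state is a dict: "time": time; "q": joint angles; "qvel": joint speeds; "effort": joint torques, N m; "tool_pos": TCP position; "ee_rot": TCP orientation; "force": force on the tool from outside, world axes, zero at the start; "moment": the same for the moment, N m; "finger_gap": opening from 0.0 (shut) to 1.0 (fully open).
Only numpy, scipy, OpenCV 4.12 (cv2) and the standard library are available. Lean on these libraries where they do the work, as an engineer would, in place of code of your own. Each camera call takes 0.05 s, during which the arm holds its last target.

## Working session

There is one attempt and no reset: what is moved stays moved. The work goes in short steps, Python scripts to look and compute and a tool call to move; the robot and the scene stay as the last step left them, time stands still between calls to the robot, and variables do not carry over. Pictures are saved under pics/ and viewed, and the job is handed in when it is done.

Besides the shell and the picture viewer there is one more tool, called after "Emit:" as a command line: name --argument value ..., lists and objects as JSON in quotes. move_arm: Moves the arm, as the interface text tells. Its arguments: {"type":"object","properties":{"translation":{"type":"array"},"rot":{"type":"array"},"fingers":{"type":"array"}},"required":["translation","rot","fingers"]}

```bash
mkdir -p pics; cat > h.py <<'E'
import numpy as np,cv2,pickle
from bench import get_state,grab_frame
def snap(n,tag):
    f=grab_frame(n); cv2.imwrite(f'pics/{tag}.png',f['image']); pickle.dump(f,open(f'pics/{tag}.pkl','wb')); return f
def cloud(f):
    z=f['range_z']; v,u=np.mgrid[:z.shape[0],:z.shape[1]]
    P=np.stack([(u-f['cx'])/f['fx']*z,(v-f['cy'])/f['fy']*z,z],-1)
    W=(P-np.asarray(f['t']))@np.asarray(f['R']); W[z==0]=np.nan; return W
E
python3 - <<'E'
from h import *
s=get_state(); print(s)
for n in('side','top'):
    f=snap(n,n+'0'); print(n,f['fx'],-np.asarray(f['R']).T@f['t'])
E
```

```text
{'time': 0.0, 'q': array([ 1.06791937e+00,  3.59512089e-01,  1.51145474e+00,  1.12785553e-06,
        1.27250706e+00, -1.15073548e-01]), 'qvel': array([ 0.00064773, -0.00026281,  0.00145011,  0.00016674, -0.00151333,
        0.00024201]), 'effort': array([ 1.78080695e-04, -5.27606106e+01, -2.78627247e+01,  1.49429184e-04,
        1.28108921e-02, -5.45188769e-06]), 'tool_pos': array([0.22656369, 0.55486324, 0.24744086]), 'ee_rot': array([-2.86537292e-04,  1.92689015e-01,  9.81259425e-01, -8.95906790e-04]), 'force': array([-0.09978409,  0.09131818,  0.27841105]), 'moment': array([ 0.022464  , -0.05157338, -0.04081366]), 'finger_gap': 0.9950896601152314}
side 403.93053313086335 [-0.09049081 -0.87872581  0.63480602]
top 472.10224021009896 [ 0.29385671 -0.03246746  1.47876923]
```

View pics/top0.png

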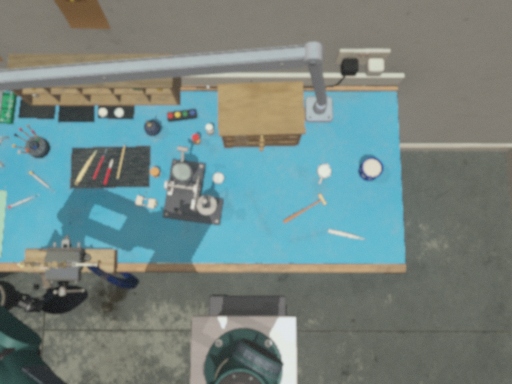

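View pics/side0.png

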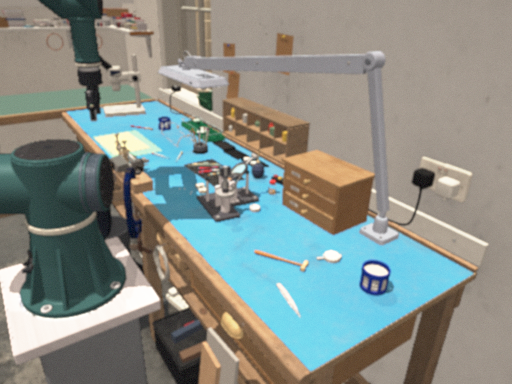

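```bash
python3 - <<'E'
from h import *
ft=pickle.load(open('pics/top0.pkl','rb')); fs=pickle.load(open('pics/side0.pkl','rb'))
a=cv2.resize(ft['image'][130:240,140:250],(600,600),interpolation=cv2.INTER_CUBIC)
b=cv2.resize(fs['image'][150:225,185:275],(720,600),interpolation=cv2.INTER_CUBIC)
cv2.imwrite('pics/zt.png',a);cv2.imwrite('pics/zs.png',b)
W=cloud(ft)
for r in range(144,228,3): print(r,' '.join('%3.0f'%(1000*W[r,c,2]) for c in range(155,230,3)))
print(W[195,195],W[144,155],W[225,227])
W=cloud(fs); 
L=W[40:140,160:400].reshape(-1,3)
for r,c in[(75,200),(65,270),(60,330)]: print(W[r,c])
E
```

```text
144   2  -1  -1  -4  -2  -0  -4  -3   1   6  -1   2  -0   2   0   1  -4   3  -1   4   0  -2   2  41  44
147   4   3   2  -1  -1   3   0   1 152 148 151 147   2   3  -3   1   4  -1   1  -4  -2  -1  -2   2   7
150   3  -1  -1   0   0   5   2   4 149 151 149  -7  -6   3   1   1   4  -1  -2   4  -1   2   3  -0   2
153   1   1  -2   3   1  -0   2  -1   4 140   2   3   5  -3  -8  -4  -2  -1   0  -3  -0  -5   3   3  -1
156  -1   4   1  -2   3  -6   1  -1  -3 135  -3   0  -2  -2  -5  -2   2  -0   2  -1  -2  -2  -5  -0  -3
159  -3   1   2  -1   1  -2  10   8  12 128   5   4  -2   2   2  -0  -4  -1   0   5   4  -1  -4 nan   0
162  -1  -1  -0  -1   4  -5  11 125 123 132 129 121  13  12   8  10  -1   7   3   1   2   3  -1   1   1
165   1  -2  -5   0  -3   2 116 112 123 115 118 123 116  12   7  14  13   5  -4   4  -3  -4  -4  -0  -3
168  30   0   1   7  -2   5 111 111 107 114 113 112 119  14   8  13  13  -2   3  -7   5   2   1  -1   2
171  31  29  -9   1  -5 102 101 106 101 106 105 107 112  13  16  14  12  -3   1  -3  -5   1  -4  -1   3
174  26  16   1   1  -1  18  97 107  95  96 103 103 101  13 
[... 1339 characters left out ...]
  13  13  16  11  11  76  76  75  13  13  17  10  -4   2
216   2   1  -2  12  11  11  15  11  13  16   7  12  11  10   9  13  10  12  10  11  12   7   0   2   1
219  -1  -2   1  -8   8  -1  -8   1   4  12  17   8  11  13  13  13   9   8  13  16  12  16  -4   0  -2
222  -6  -2  -1  -2   2 -11  -0  -2  -1   4  -1   0   0   2  -5   4  14  12  13 nan  14  12  -4   2   4
225  -1  -1  -3   0   2  -3  -4  -0  -3  -2  -1  -3   2  -3  -1   2   2   5   3  -4  -4   0   5   1  -0
[0.50485961 0.14127411 0.11510807] [0.68865473 0.28868306 0.00152406] [ 4.27674472e-01  5.33277022e-02 -5.05785983e-05]
[0.72137034 0.72967992 0.31937483]
[0.73700812 0.24417464 0.42691037]
[ 0.74294393 -0.02834159  0.47745597]
```

View pics/zt.png

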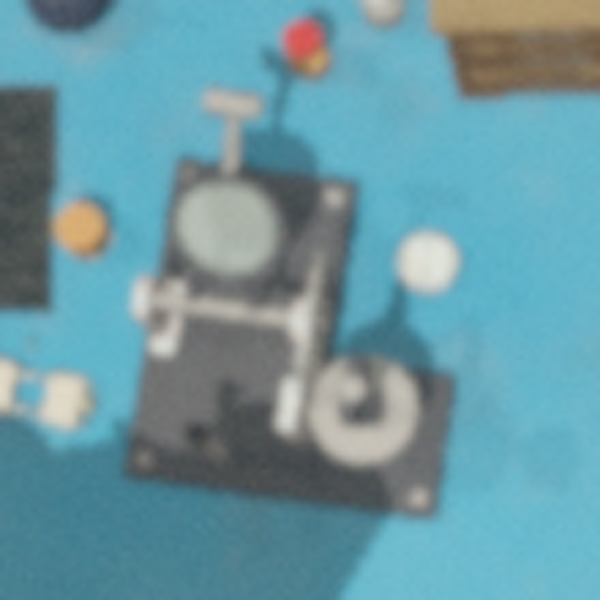

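View pics/zs.png

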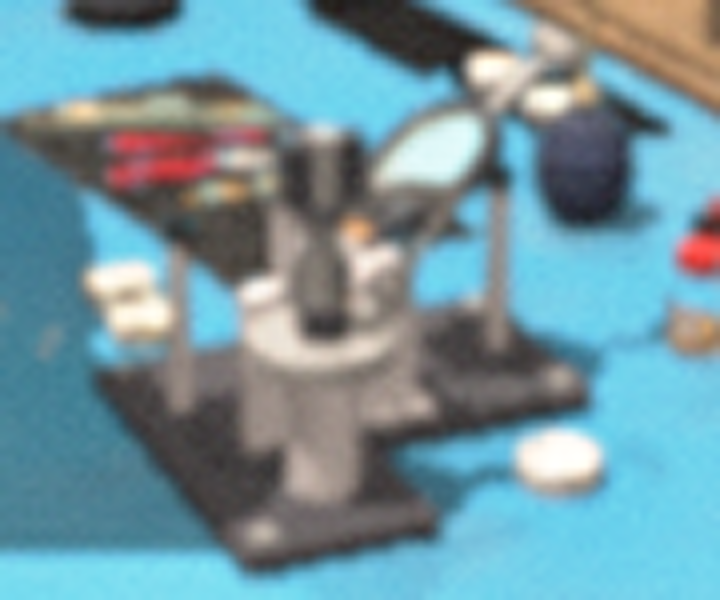

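```bash
python3 - <<'E'
from h import *
from scipy.optimize import least_squares
f=pickle.load(open('pics/top0.pkl','rb'));R=np.asarray(f['R']);t=np.asarray(f['t'])
def bp(u,v,z):
    d=R.T@np.array([(u-f['cx'])/f['fx'],(v-f['cy'])/f['fy'],1]); o=-R.T@t
    return o+d*(z-o[2])/d[2]
k=110/600
pt=lambda a,b,z: bp(140-.5+(a+.5)*k,130-.5+(b+.5)*k,z)
TL,TR,BR,BL,ER=[pt(a,b,.012) for a,b in [(180,158),(355,182),(437,516),(127,475),(456,377)]]
kn=pt(366,410,.079); h=pt(233,102,.15)
for n,p in dict(TL=TL,TR=TR,BR=BR,BL=BL,ER=ER,kn=kn,h=h).items(): print(n,p.round(4))
model=[(TL,(.095,.054)),(TR,(.095,-.054)),(BL,(-.095,.054)),(kn,(-.045,-.088))]
def T(p,m): c,s=np.cos(p[2]),np.sin(p[2]); return np.array([p[0]+c*m[0]-s*m[1],p[1]+s*m[0]+c*m[1]])
r=least_squares(lambda p:np.concatenate([T(p,m)-P[:2] for P,m in model]),[.53,.15,0])
print(r.x,(r.fun*1000).round(1))
p=r.x
def inv(P): d=P[:2]-p[:2]; c,s=np.cos(p[2]),np.sin(p[2]); return np.array([c*d[0]+s*d[1],-s*d[0]+c*d[1]])
for n,P in dict(BR=BR,ER=ER,h=h).items(): print(n,inv(P).round(4))
W=cloud(f); V=W.reshape(-1,3); m=(V[:,2]>.14)&(V[:,2]<.18)&(abs(V[:,0]-.53)<.2)&(abs(V[:,1]-.14)<.12)
for q in V[m]: print(inv(q).round(4),q.round(3))
E
```

```text
TL [0.6382 0.2285 0.012 ]
TR [0.624 0.126 0.012]
BR [0.429  0.0754 0.012 ]
BL [0.4521 0.2532 0.012 ]
ER [0.5092 0.0656 0.012 ]
kn [0.481  0.1102 0.079 ]
h [0.6363 0.1767 0.15  ]
[ 0.53755447  0.18956662 -0.13303922] [ 0.7  1.9  0.5 -2.5 -1.5  2.5  0.3 -1.9]
BR [-0.0924 -0.1276]
ER [-0.0116 -0.1267]
h [0.0996 0.0004]
[ 0.208  -0.1042] [0.73  0.059 0.171]
[ 0.2059 -0.0893] [0.73  0.074 0.162]
[ 0.205  -0.0927] [0.728 0.071 0.166]
[ 0.2055 -0.0955] [0.729 0.068 0.166]
[ 0.2063 -0.0982] [0.729 0.065 0.165]
[ 0.2074 -0.1008] [0.73  0.062 0.162]
[ 0.207 -0.104] [0.729 0.059 0.165]
[ 0.2073 -0.1069] [0.729 0.056 0.165]
[ 0.2076 -0.1098] [0.729 0.053 0.165]
[ 0.2074 -0.1128] [0.728 0.05  0.167]
[ 0.2088 -0.1154] [0.729 0.048 0.164]
[ 0.209  -0.1183] [0.729 0.045 0.165]
[ 0.2086 -0.1244] [0.728 0.039 0.168]
[ 0.2102 -0.1269] [0.729 0.036 0.165]
[ 0.2097 -0.1301] [0.728 0.033 0.167]
[ 0.21   -0.1329] [0.728 0.03  0.168]
[ 0.2122 -0.1353] [0.73  0.027 0.162]
[ 0.2114 -0.1385] [0.729 0.024 0.166]
[ 0.2118 -0.1414] [0.729 0.021 0.166]
[ 0.2019 -0.0901] [0.726 0.073 0.165]
[ 0.2023 -0.093 ] [0.726
[... 16849 characters left out ...]
475 0.109 0.162]
[-0.0492 -0.0918] [0.477 0.105 0.149]
[-0.0552 -0.0828] [0.472 0.115 0.163]
[-0.0548 -0.0856] [0.472 0.112 0.163]
[-0.0544 -0.0883] [0.472 0.109 0.163]
[-0.0544 -0.0915] [0.471 0.106 0.166]
[-0.0519 -0.0921] [0.474 0.105 0.149]
[-0.0585 -0.0837] [0.468 0.114 0.167]
[-0.0579 -0.0862] [0.469 0.112 0.165]
[-0.0575 -0.089 ] [0.469 0.109 0.165]
[-0.0566 -0.0913] [0.469 0.107 0.161]
[-0.0542 -0.092 ] [0.472 0.106 0.143]
[-0.0603 -0.083 ] [0.467 0.115 0.159]
[-0.0608 -0.0868] [0.466 0.112 0.166]
[-0.0601 -0.0892] [0.466 0.109 0.164]
[-0.0596 -0.0919] [0.466 0.106 0.162]
[-0.0616 -0.0851] [0.465 0.113 0.149]
[-0.0613 -0.0879] [0.465 0.111 0.149]
[-0.0606 -0.0904] [0.465 0.108 0.147]
```

```bash
cat >> h.py <<'E'
from scipy.spatial.transform import Rotation as Ro
S=np.array([0.53755,0.18957,-0.133])
def st(x,y,z=0): c,s=np.cos(S[2]),np.sin(S[2]); return np.array([S[0]+c*x-s*y,S[1]+s*x+c*y,z])
def inv(W): d=np.asarray(W)-np.array([S[0],S[1],0]); c,s=np.cos(S[2]),np.sin(S[2]); return np.stack([c*d[...,0]+s*d[...,1],-s*d[...,0]+c*d[...,1],d[...,2]],-1)
def Q(s): w,x,y,z=s['ee_rot']; return Ro.from_quat([x,y,z,w])
# tool down with tool y at world yaw psi(rad), tilt: tool z leaning forward by tilt along horizontal dir perp to y
def down(psi,tilt=0):
    y=np.array([np.cos(psi),np.sin(psi),0]); f=np.array([np.sin(psi),-np.cos(psi),0]) # forward (for psi=90deg -> +x)
    z=np.array([0,0,-1])*np.cos(tilt)+f*np.sin(tilt); x=np.cross(y,z)
    return Ro.from_matrix(np.stack([x,y,z],1))
def delta(s,pos,R):
    q=Q(s); return (q.inv().apply(pos-s['tool_pos'])*1000).round(1),np.degrees((q.inv()*R).as_rotvec()).round(2)
E
python3 - <<'E'
from h import *
for n in('top','side'):
    W=cloud(pickle.load(open(f'pics/{n}0.pkl','rb'))).reshape(-1,3); W=W[~np.isnan(W[:,0])]
    print(n)
    for x0 in np.arange(.1,.9,.1):
        print(round(x0,1),[ (lambda m: int(1000*W[m,2].max()) if m.any() else -9)((W[:,0]>=x0)&(W[:,0]<x0+.1)&(W[:,1]>=y0)&(W[:,1]<y0+.1)) for y0 in np.arange(-.1,.7,.1)])
    m=(W[:,2]>.3)&(W[:,0]>.6)&(W[:,0]<.9)
    for y0 in np.arange(-.1,.5,.1):
        k=m&(W[:,1]>=y0)&(W[:,1]<y0+.1)
        if k.any(): print('lamp',y0,W[k].min(0).round(3),W[k].max(0).round(3))
f=pickle.load(open('pics/top0.pkl','rb'));P=inv(cloud(f)).reshape(-1,3)
k=P[(abs(P[:,0]+.045)<.03)&(abs(P[:,1]+.088)<.02)&(P[:,2]>.157)&(P[:,2]<.172)][:,:2]
print((k.min(0)+k.max(0))/2,k.mean(0),cv2.minAreaRect((k*1000).astype(np.float32)))
s=get_state()
print(delta(s,st(-.045,-.088,.25),down(np.pi/2-.133)))
E
```

```text
top
0.1 [327, 305, 7, 782, 775, 351, 349, -26]
0.2 [7, 6, 10, 9, 686, 651, 439, 155]
0.3 [10, 8, 10, 9, 46, 130, 159, 159]
0.4 [10, 95, 171, 99, 19, 10, 9, 11]
0.5 [9, 83, 161, 129, 16, 16, 19, 15]
0.6 [175, 174, 159, 122, 14, 18, 18, 291]
0.7 [503, 490, 479, 466, 450, 439, 426, 362]
0.8 [485, 485, 484, 485, 502, 488, 484, 355]
lamp -0.1 [ 0.745 -0.1    0.303] [ 0.9   -0.     0.504]
lamp 0.0 [0.742 0.    0.303] [0.9   0.1   0.491]
lamp 0.1 [0.739 0.1   0.303] [0.9   0.2   0.484]
lamp 0.20000000000000004 [0.737 0.2   0.303] [0.9   0.3   0.485]
lamp 0.30000000000000004 [0.734 0.3   0.303] [0.9   0.4   0.503]
lamp 0.4 [0.732 0.4   0.303] [0.9   0.5   0.488]
side
0.1 [325, 15, 3, -9, 613, 610, 610, -144]
0.2 [2, 3, 3, 2, 613, 612, 611, 342]
0.3 [4, 5, 3, 4, 42, 122, 156, 157]
0.4 [5, 163, 167, 97, 14, 5, 4, 7]
0.5 [5, 81, 133, 120, 15, 14, 14, 12]
0.6 [167, 168, 154, 33, 15, 15, 14, 319]
0.7 [500, 486, 474, 462, 448, 436, 420, 408]
0.8 [632, 630, 628, 626, 624, 622, 620, 618]
lamp -0.1 [ 0.742 -0.1    0.301] [ 0.9   -0.     0.633]
lamp 0.0 [0.739 0.    0.3  ] [0.9   0.1   0.631]
lamp 0.1 [0.735 0.1   0.3  ] [0.9   0.2   0.628]
lamp 0.20000000000000004 [0.734 0.2   0.3  ] [0.9   0.3   0.626]
lamp 0.30000000000000004 [0.731 0.3   0.3  ] [0.9   0.4   0.624]
lamp 0.4 [0.728 0.4   0.302] [0.9   0.5   0.622]
[-0.04320409 -0.08732378] [-0.0446647  -0.08752974] ((-43.17085266113281, -87.20394897460938), (35.04741287231445, 12.41763973236084), 3.459882974624634)
(array([-404.6, -317.2,   -2. ]), array([ -0.09,  -0.02, -14.6 ]))
```

Emit:
move_arm --translation '[[-36,-28,0],[-72,-57,0],[-108,-85,0],[-144,-113,0],[-180,-141,0],[-216,-170,0],[-252,-198,0],[-288,-226,0]]' --rot '[[0,0,-2],[0,0,-4],[0,0,-6],[0,0,-8],[0,0,-10],[0,0,-12],[0,0,-14],[0,0,-14.6]]' --fingers '[100,100,100,100,100,100,100,100]'

```text
time: 0.9
tool_pos: [0.4084, 0.2355, 0.2481]
ee_rot: [-0.0, 0.066, 0.998, -0.0]
force: [0.8, 0.0, 0.3]
finger_gap: 0.996
```

```bash
python3 - <<'E'
from h import *
s=get_state(); print(s['tool_pos'],s['q'])
print(delta(s,st(-.044,-.0875,.235),down(np.pi/2-.133)))
E
```

```text
[0.40835278 0.23553482 0.24813369] [ 3.76518153e-01  1.72929374e-01  1.77682719e+00 -2.83549207e-05
  1.19219557e+00 -1.06257810e+00]
(array([ -90. , -116. ,   13.1]), array([-0.01, -0.02,  0.08]))
```

Emit:
move_arm --translation '[[-22,-29,2],[-45,-58,4],[-67,-87,8],[-90,-116,13],[-90,-116,13],[-90,-116,13],[-90,-116,13],[-90,-116,13]]' --rot '[[0,0,0],[0,0,0],[0,0,0],[0,0,0],[0,0,0],[0,0,0],[0,0,0],[0,0,0]]' --fingers '[60,60,60,60,60,60,60,60]'

```text
time: 1.7
tool_pos: [0.4811, 0.1114, 0.2353]
ee_rot: [-0.0, 0.066, 0.998, 0.0]
force: [-1.0, -0.1, -0.3]
finger_gap: 0.6
```

```bash
python3 - <<'E'
from h import *
s=get_state(); print(s['tool_pos'],s['q'])
print(delta(s,st(-.044,-.0875,.155),down(np.pi/2-.133)))
snap('side','side1')
f=pickle.load(open('pics/side1.pkl','rb'));cv2.imwrite('pics/side1z.png',cv2.resize(f['image'][110:230,160:300],(700,600),interpolation=cv2.INTER_CUBIC))
E
```

```text
[0.4811467  0.11137042 0.23531485] [ 8.73597593e-02  2.19823376e-01  1.75008713e+00  2.02251370e-04
  1.17209338e+00 -1.35195626e+00]
(array([-1.6, -2.5, 80.3]), array([ 0.01, -0.03,  0.08]))
```

View pics/side1z.png

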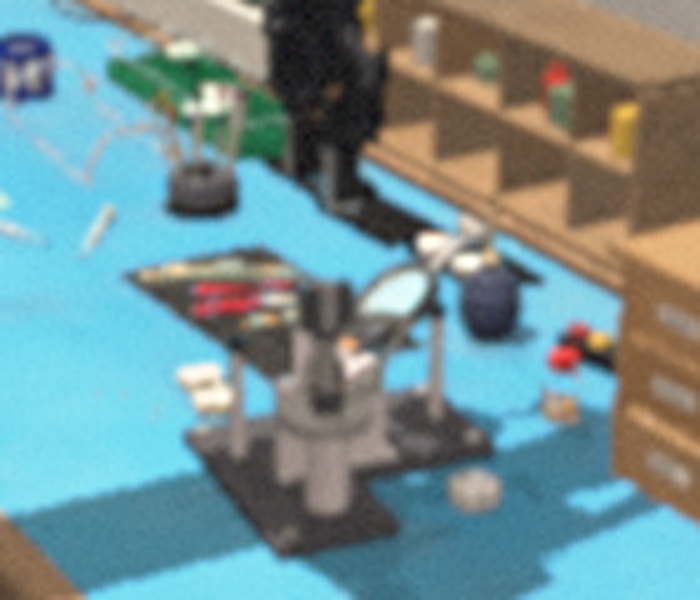

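Emit:
move_arm --translation '[[-1.6,-2.5,20],[-1.6,-2.5,40],[-1.6,-2.5,60],[-1.6,-2.5,75],[-1.6,-2.5,80],[-1.6,-2.5,80],[-1.6,-2.5,80],[-1.6,-2.5,80]]' --rot '[[0,0,0],[0,0,0],[0,0,0],[0,0,0],[0,0,0],[0,0,0],[0,0,0],[0,0,0]]' --fingers '[60,60,60,60,60,60,60,60]'

```text
time: 2.55
tool_pos: [0.4838, 0.1079, 0.1562]
ee_rot: [0.001, 0.066, 0.998, 0.0]
force: [-0.1, 0.1, -0.4]
finger_gap: 0.603
```

```bash
python3 - <<'E'
from h import *
s=get_state(); print(s['tool_pos'],s['force'],inv(s['tool_pos']))
f=snap('side','side2');cv2.imwrite('pics/side2z.png',cv2.resize(f['image'][110:230,160:300],(700,600),interpolation=cv2.INTER_CUBIC))
E
```

```text
[0.48379015 0.1079264  0.15618829] [-0.06766076  0.14443098 -0.41919184] [-0.04245846 -0.08805157  0.15618829]
```

View pics/side2z.png

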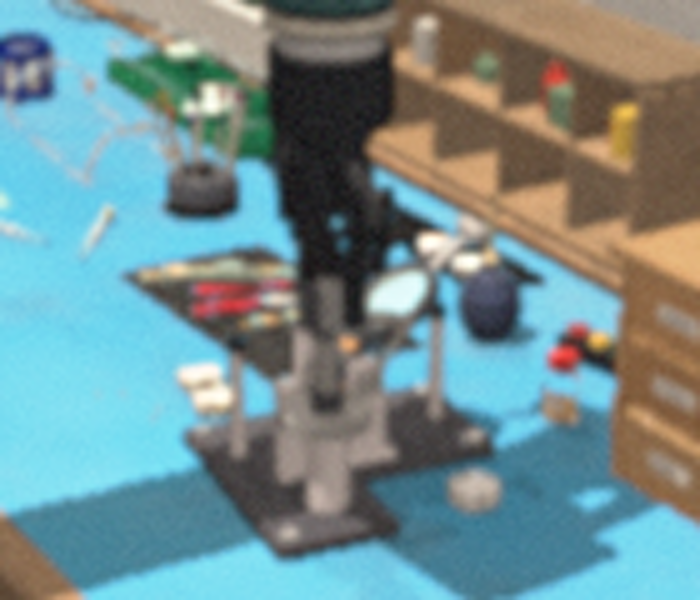

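Emit:
move_arm --translation '[[1.5,0,0],[1.5,0,0],[1.5,0,0],[1.5,0,0],[1.5,0,0],[1.5,0,0],[1.5,0,0],[1.5,0,0]]' --rot '[[0,0,0],[0,0,0],[0,0,0],[0,0,0],[0,0,0],[0,0,0],[0,0,0],[0,0,0]]' --fingers '[40,20,0,0,0,0,0,0]'

```text
time: 3.4
tool_pos: [0.4818, 0.1086, 0.1558]
ee_rot: [0.0, 0.067, 0.998, 0.001]
force: [-1.4, 4.6, 6.4]
finger_gap: 0.14
```

```bash
python3 - <<'E'
from h import *
s=get_state(); print(s['tool_pos'],s['force'],s['moment'],inv(s['tool_pos']),s['finger_gap'])
E
```

```text
[0.48180415 0.10856283 0.15575262] [-1.43382123  4.5824364   6.42454033] [ 0.84430226  0.19495867 -0.04681456] [-0.04451132 -0.08768411  0.15575262] 0.13961159215593374
```

Emit:
move_arm --translation '[[0,0,0],[0,0,0],[0,0,0],[0,0,0],[0,0,0],[0,0,0],[0,0,0],[0,0,0]]' --rot '[[0,0,-4],[0,0,-9],[0,0,-14],[0,0,-19],[0,0,-24],[0,0,-29],[0,0,-34],[0,0,-39]]' --fingers '[0,0,0,0,0,0,0,0]'

```text
time: 4.2
tool_pos: [0.4817, 0.109, 0.1557]
ee_rot: [0.0, -0.272, 0.962, 0.001]
force: [-1.8, 6.6, 5.5]
finger_gap: 0.137
```

```bash
python3 - <<'E'
from h import *
s=get_state(); print(s['tool_pos'],s['force'],s['moment'],inv(s['tool_pos']),s['finger_gap'],s['q'])
E
```

```text
[0.48172756 0.10903775 0.1557304 ] [-1.81098976  6.56532455  5.5126859 ] [ 1.2052435   0.26176177 -0.13394571] [-0.04465021 -0.08722354  0.1557304 ] 0.13671556848009492 [ 0.08109852  0.31929974  1.84423016  0.00255938  0.97751537 -2.04139694]
```

Emit:
move_arm --translation '[[0,0,0],[0,0,0],[0,0,0],[0,0,0],[0,0,0],[0,0,0],[0,0,0],[0,0,0]]' --rot '[[0,0,-5],[0,0,-10],[0,0,-15],[0,0,-20],[0,0,-25],[0,0,-30],[0,0,-35],[0,0,-38]]' --fingers '[0,0,0,0,0,0,0,0]'

```text
time: 5.0
tool_pos: [0.4814, 0.1094, 0.1557]
ee_rot: [0.001, -0.57, 0.822, 0.001]
force: [-2.4, 8.5, 7.5]
finger_gap: 0.138
```

```bash
python3 - <<'E'
from h import *
s=get_state(); print(s['force'],s['moment'],inv(s['tool_pos']),s['finger_gap'],s['q'])
f=snap('side','side3');cv2.imwrite('pics/side3z.png',cv2.resize(f['image'][110:230,160:300],(700,600),interpolation=cv2.INTER_CUBIC))
E
```

```text
[-2.37768768  8.54621914  7.48245148] [ 1.37758167  0.3735225  -0.03400302] [-0.04502294 -0.08695649  0.15572414] 0.13797211876815513 [ 0.08143526  0.31919718  1.84442127  0.0031538   0.9779751  -2.70433392]
```

View pics/side3z.png

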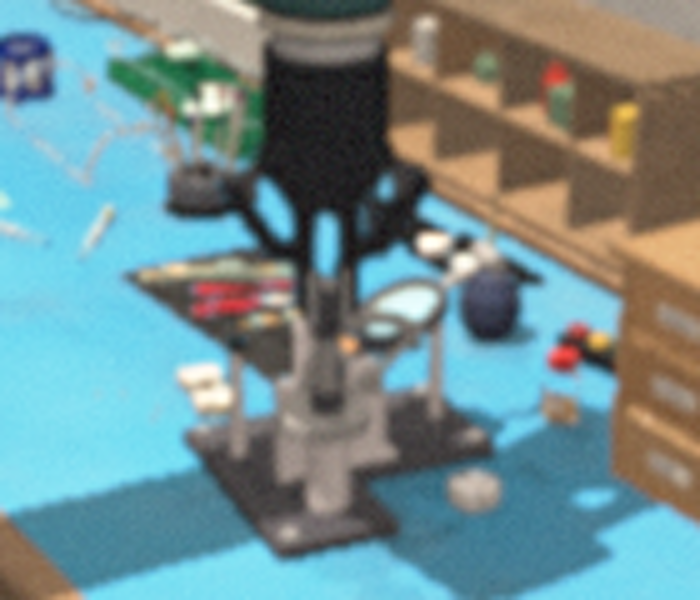

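Emit:
move_arm --translation '[[0,0,0],[0,0,0],[0,0,0],[0,0,-3],[0,0,-20],[0,0,-50],[0,0,-80],[0,0,-100]]' --rot '[[0,0,0],[0,0,0],[0,0,0],[0,0,0],[0,0,0],[0,0,0],[0,0,0],[0,0,0]]' --fingers '[50,50,50,50,50,50,50,50]'

```text
time: 5.85
tool_pos: [0.4824, 0.1077, 0.2574]
ee_rot: [0.001, -0.569, 0.822, -0.001]
force: [-0.1, -0.3, 0.4]
finger_gap: 0.5
```

Emit:
move_arm --translation '[[0,0,0],[0,0,0],[0,0,0],[0,0,0],[0,0,0],[0,0,0],[0,0,0],[0,0,0]]' --rot '[[0,0,8],[0,0,16],[0,0,24],[0,0,32],[0,0,40],[0,0,48],[0,0,56],[0,0,64]]' --fingers '[70,70,70,70,70,70,70,70]'

```text
time: 6.65
tool_pos: [0.4816, 0.1076, 0.2554]
ee_rot: [-0.0, -0.044, 0.999, -0.0]
force: [0.2, -0.9, -1.0]
finger_gap: 0.706
```

```bash
python3 - <<'E'
from h import *
s=get_state(); print(s['force'],s['moment'],inv(s['tool_pos']),s['finger_gap'],s['q'])
f=snap('top','top4');P=inv(cloud(f)).reshape(-1,3)
cv2.imwrite('pics/top4z.png',cv2.resize(f['image'][130:240,140:250],(600,600),interpolation=cv2.INTER_CUBIC))
m=(abs(P[:,1])<.016)&(P[:,0]>.095)&(P[:,0]<.13)&(P[:,2]>.08)
for q in P[m]: print((q*1000).round(),end=' ')
print(delta(s,st(.111,0,.2),down(np.pi/2-.133,np.radians(15))))
E
```

```text
[ 0.24084629 -0.94895568 -1.04743904] [ 0.00191982 -0.02361834 -0.01021625] [-0.04458482 -0.08861601  0.25539134] 0.7059850127468686 [ 8.01443240e-02  1.98015944e-01  1.72410671e+00 -4.59409109e-04
  1.21958197e+00 -1.57847572e+00]
(array([-171.2,   52.4,   55.3]), array([  1.63, -14.94,  12.59]))
```

View pics/top4z.png

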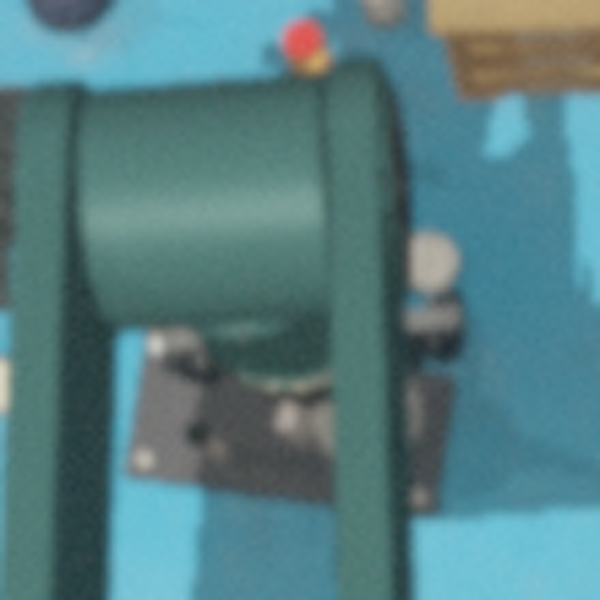

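```bash
python3 - <<'E'
from h import *
f=pickle.load(open('pics/top4.pkl','rb'));W=cloud(f).reshape(-1,3)
W=W[(W[:,2]>.2)&(W[:,0]<.72)&(W[:,0]>.2)&(abs(W[:,1]-.1)<.3)]
for z in np.arange(.2,.8,.05):
    k=W[(W[:,2]>z)&(W[:,2]<z+.05)]
    if len(k)>3: print(round(z,2),len(k),k.min(0).round(3),k.max(0).round(3))
f=snap('side','side4');cv2.imwrite('pics/side4z.png',cv2.resize(f['image'],(800,600)))
P=inv(cloud(f)).reshape(-1,3);m=(abs(P[:,1])<.03)&(P[:,0]>.085)&(P[:,0]<.14)&(P[:,2]>.1)&(P[:,2]<.17)
for q in P[m]: print((q*1000).round(),end=' ')
E
```

```text
0.25 40 [0.466 0.045 0.253] [0.488 0.166 0.3  ]
0.3 165 [0.464 0.039 0.3  ] [0.502 0.173 0.35 ]
0.35 33 [0.445 0.044 0.35 ] [0.488 0.172 0.399]
0.4 57 [0.444 0.088 0.401] [0.46  0.139 0.45 ]
0.45 81 [0.444 0.083 0.45 ] [0.455 0.134 0.5  ]
0.5 80 [0.445 0.08  0.5  ] [0.457 0.128 0.547]
0.55 95 [0.402 0.041 0.562] [0.495 0.148 0.6  ]
0.6 2086 [0.282 0.032 0.6  ] [0.531 0.171 0.65 ]
0.65 2893 [0.255 0.031 0.65 ] [0.514 0.168 0.7  ]
0.7 3173 [0.201 0.027 0.7  ] [0.379 0.156 0.75 ]
0.75 2522 [0.2   0.027 0.75 ] [0.276 0.145 0.8  ]
0.8 1544 [0.2   0.027 0.8  ] [0.231 0.141 0.832]
[108.  12. 132.] [113.  13. 131.] [104.  11. 129.] [109.  13. 128.] [109.   5. 131.] [111.   2. 131.] [115.   3. 131.] [102.   7. 128.] [103.   1. 129.] [105.  -2. 130.] [106.  -8. 132.] [111.  -7. 131.] [112. -11. 133.] [107.  15. 120.] [102.  -1. 127.] [105.  -2. 127.] [104. -12. 130.] [106. -15. 131.] [111. -14. 130.] [116. -12. 129.] [ 98.   6. 121.] [100.   1. 123.] [101.  -3. 124.] [104.  -6. 124.] [105. -11. 126.] [106. -15. 128.] [110. -16. 127.] [113. -18. 128.] [ 92.   0. 121.] [ 94.  -3. 122.] [ 96.  -7. 122.] [102.  -3. 120.] [105. -12. 123.] [108. -13. 123.] [111. -14. 123.] [115. -15. 123.] [ 87.  -2. 119.] [ 91.  -0. 117.] [ 94.  -3. 118.] [ 98.  -3. 117.] [110. -10. 118.] [109. -17. 121.] [ 87.  -1. 114.] [ 90.  -3. 115.]
```

View pics/side4z.png

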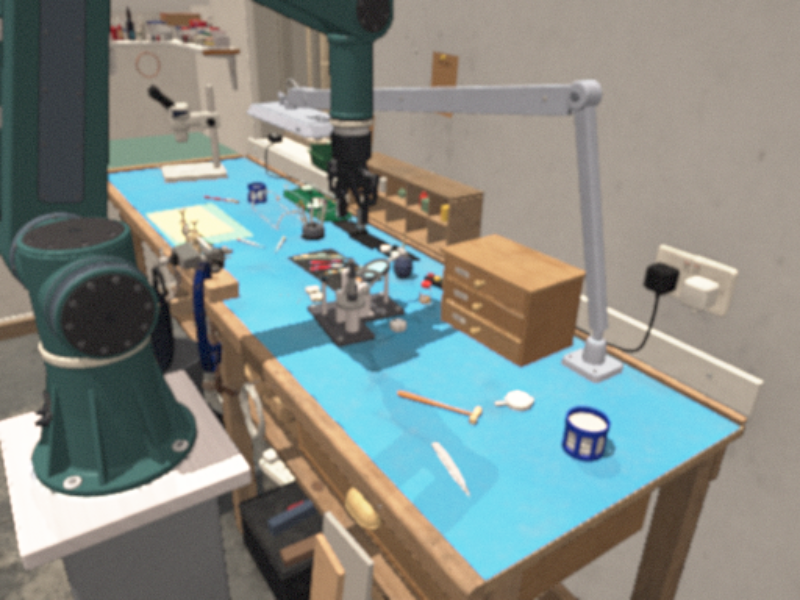

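Emit:
move_arm --translation '[[-25,8,0],[-50,15,0],[-80,24,0],[-110,33,5],[-140,43,20],[-171,52,40],[-171,52,50],[-171,52,50]]' --rot '[[0.2,-1.9,1.6],[0.4,-3.7,3.1],[0.6,-5.6,4.7],[0.8,-7.5,6.3],[1,-9.3,7.9],[1.2,-11.2,9.4],[1.6,-14.9,12.6],[1.6,-14.9,12.6]]' --fingers '[70,70,70,70,70,70,70,70]'

```text
time: 7.55
tool_pos: [0.6442, 0.1757, 0.2021]
ee_rot: [0.127, 0.061, 0.99, -0.009]
force: [-1.3, 0.6, -0.6]
finger_gap: 0.701
```

```bash
python3 - <<'E'
from h import *
s=get_state(); print(s['force'],inv(s['tool_pos']),s['q'])
R=down(np.pi/2-.133,np.radians(15))
print(delta(s,st(.110,-.0005,.160),R),delta(s,st(.110,-.0005,.124),R))
f=snap('side','side5');cv2.imwrite('pics/side5z.png',cv2.resize(f['image'][60:220,160:373],(800,600),interpolation=cv2.INTER_CUBIC))
E
```

```text
[-1.27102304  0.57851631 -0.60658043] [0.10751999 0.00042276 0.20211783] [ 0.20795084  0.39579841  1.60883154 -0.10782387  0.89848461 -1.18267763]
(array([ 8.2, -0.9, 41.4]), array([ 0.02, -0.37,  0.57])) (array([17.3, -0.8, 76.2]), array([ 0.02, -0.37,  0.57]))
```

View pics/side5z.png

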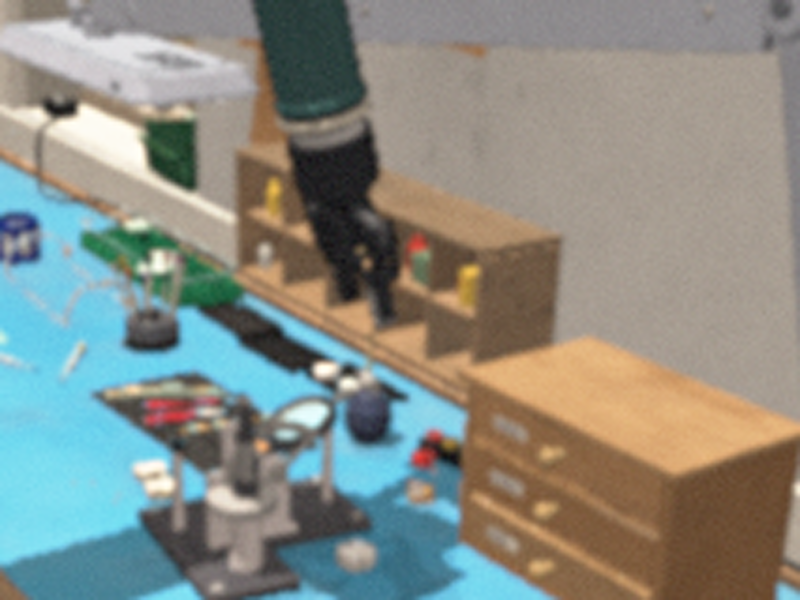

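Emit:
move_arm --translation '[[4,-0.5,20],[8,-0.9,41],[11,-0.9,52],[14,-0.9,63],[17,-0.8,76],[17,-0.8,76],[17,-0.8,76],[17,-0.8,76]]' --rot '[[0,-0.4,0.6],[0,-0.4,0.6],[0,-0.4,0.6],[0,-0.4,0.6],[0,-0.4,0.6],[0,-0.4,0.6],[0,-0.4,0.6],[0,-0.4,0.6]]' --fingers '[70,70,70,70,70,70,70,70]'

```text
time: 8.4
tool_pos: [0.6506, 0.1747, 0.1282]
ee_rot: [0.134, 0.068, 0.989, -0.007]
force: [0.3, -0.6, -0.2]
finger_gap: 0.701
```

```bash
python3 - <<'E'
from h import *
s=get_state(); print(s['force'],inv(s['tool_pos']))
R=down(np.pi/2-.133,np.radians(15))
print(delta(s,st(.110,-.0005,.124),R))
f=snap('side','side6');cv2.imwrite('pics/side6z.png',cv2.resize(f['image'][130:220,190:310],(800,600),interpolation=cv2.INTER_CUBIC))
P=inv(cloud(f)).reshape(-1,3);m=(abs(P[:,1])<.05)&(P[:,0]>.06)&(P[:,0]<.15)&(P[:,2]>.1)&(P[:,2]<.17)
E
```

```text
[ 0.30489935 -0.60760101 -0.16558651] [0.1140527  0.00025033 0.12819806]
(array([ 5. , -0.8,  3. ]), array([ 0.16,  0.42, -0.28]))
```

View pics/side6z.png

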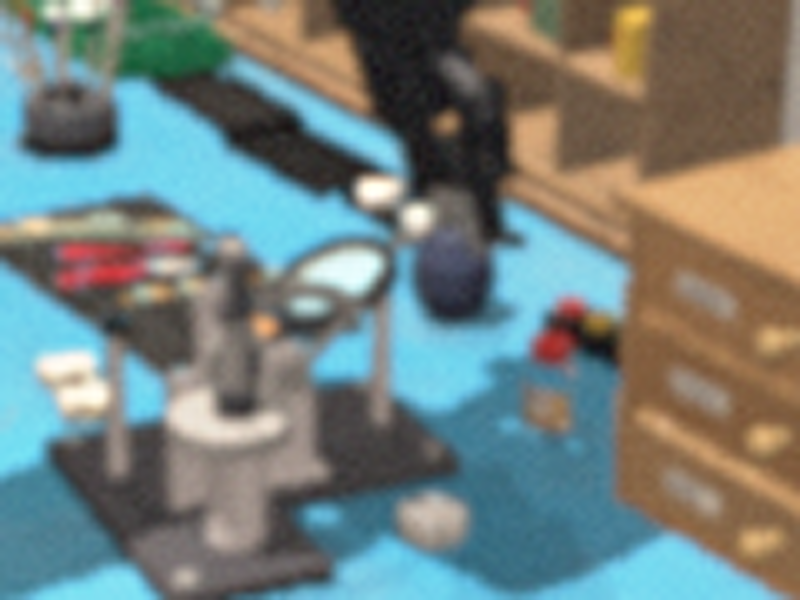

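Emit:
move_arm --translation '[[3,-0.5,2],[5,-0.8,3],[5,-0.8,3],[5,-0.8,3],[5,-0.8,3],[5,-0.8,3],[5,-0.8,3],[5,-0.8,3]]' --rot '[[0,0,0],[0,0,0],[0,0,0],[0,0,0],[0,0,0],[0,0,0],[0,0,0],[0,0,0]]' --fingers '[70,55,40,20,10,0,0,0]'

```text
time: 9.25
tool_pos: [0.6456, 0.1754, 0.1234]
ee_rot: [0.133, 0.068, 0.989, -0.007]
force: [-3.0, 5.0, 2.1]
finger_gap: 0.335
```

```bash
python3 - <<'E'
from h import *
s=get_state(); print(s['force'],s['moment'],inv(s['tool_pos']),s['finger_gap'])
f=snap('side','side7');cv2.imwrite('pics/side7z.png',cv2.resize(f['image'][130:220,190:310],(800,600),interpolation=cv2.INTER_CUBIC))
E
```

```text
[-3.03618508  4.95314013  2.07067981] [0.63341563 0.39288808 0.35879152] [0.1089418  0.00030979 0.12344648] 0.3351672247379494
```

View pics/side7z.png

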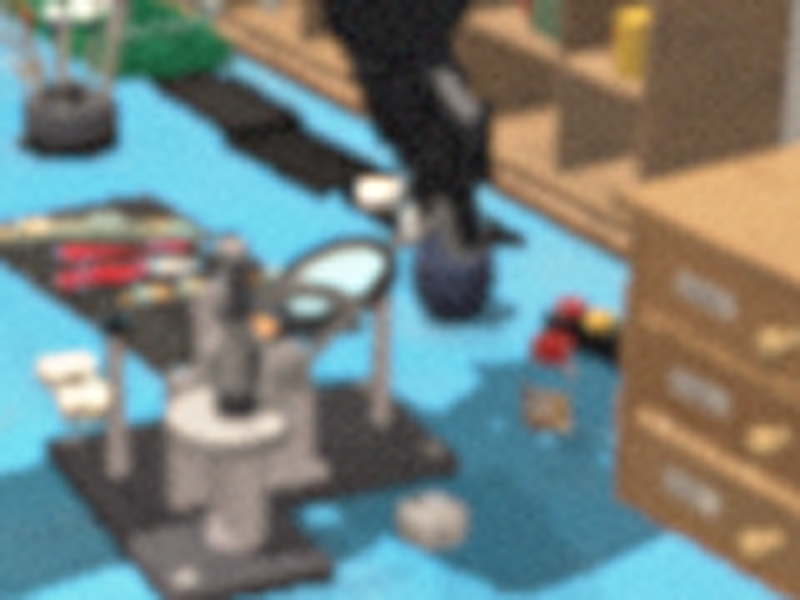

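```bash
python3 - <<'E'
from h import *
s=get_state();q=Q(s); f=st(1,0)-st(0,0)
u=np.linspace(0,1,25);a=1.15*(1-(u*u*(3-2*u)))
for A0 in range(0,24,8):
    print([ (q.inv().apply((.122*(np.sin(x)-np.sin(a[A0])))*f+np.array([0,0,.122*(np.cos(x)-np.cos(a[A0]))]))*1000).round(1).tolist() for x in a[A0+1:A0+9]], a[A0+8])
E
```

```text
[[0.1, 0.0, -0.7], [0.5, 0.0, -2.7], [1.1, 0.0, -5.9], [2.0, 0.0, -10.2], [3.4, 0.0, -15.3], [5.3, 0.1, -21.2], [7.7, 0.1, -27.7], [10.8, 0.1, -34.6]] 0.8518518518518517
[[3.7, 0.0, -7.1], [8.1, 0.0, -14.2], [13.1, 0.0, -21.2], [18.7, 0.0, -28.0], [24.8, 0.0, -34.3], [31.2, -0.0, -40.1], [37.8, -0.0, -45.3], [44.4, -0.0, -49.8]] 0.29814814814814816
[[6.5, -0.0, -3.8], [12.6, -0.0, -7.0], [18.3, -0.1, -9.5], [23.2, -0.1, -11.5], [27.4, -0.1, -12.9], [30.5, -0.1, -13.9], [32.5, -0.1, -14.5], [33.1, -0.1, -14.7]] 0.0
```

Emit:
move_arm --translation '[[0.1,0,-0.7],[0.5,0,-2.7],[1.1,0,-5.9],[2,0,-10.2],[3.4,0,-15.3],[5.3,0,-21.2],[7.7,0,-27.7],[10.8,0,-34.6]]' --rot '[[0,0,0],[0,0,0],[0,0,0],[0,0,0],[0,0,0],[0,0,0],[0,0,0],[0,0,0]]' --fingers '[0,0,0,0,0,0,0,0]'

```text
time: 10.1
tool_pos: [0.6262, 0.1781, 0.1532]
ee_rot: [0.133, 0.068, 0.989, -0.007]
force: [1.5, 6.1, -5.3]
finger_gap: 0.334
```

```bash
python3 - <<'E'
from h import *
s=get_state(); p=inv(s['tool_pos']);print(s['force'],s['moment'],p,s['finger_gap'],np.hypot(p[0],p[2]-.075),np.arctan2(p[0],p[2]-.075))
f=snap('side','side8');cv2.imwrite('pics/side8z.png',cv2.resize(f['image'][120:220,180:313],(800,600),interpolation=cv2.INTER_CUBIC))
E
```

```text
[ 1.50543162  6.14872125 -5.27194421] [ 0.93478788 -0.16023492  0.27916843] [0.08935183 0.00035345 0.15323984] 0.33418027522928223 0.11876540119073482 0.8516052147080585
```

View pics/side8z.png

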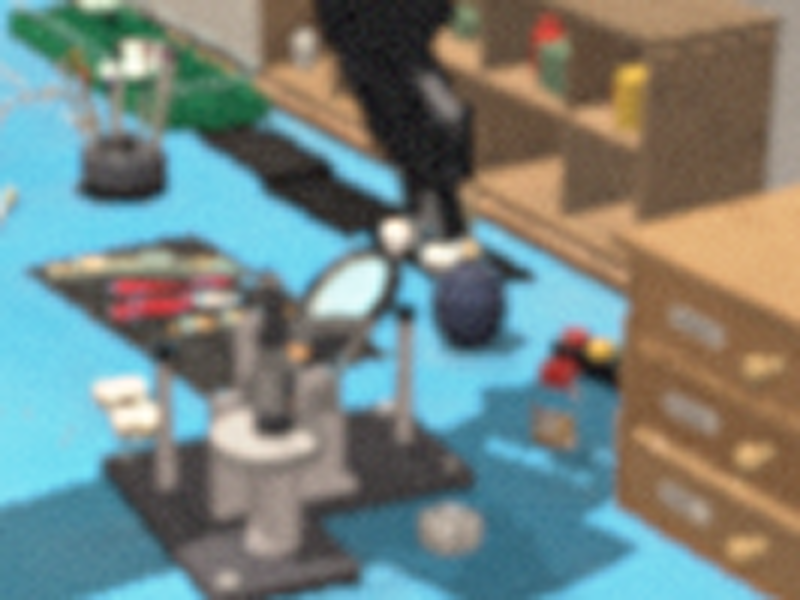

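The flap follows the gripper (the ring at about (350,290) has risen off its post). I'll continue.

Emit:
move_arm --translation '[[3.7,0,-7.1],[8.1,0,-14.2],[13.1,0,-21.2],[18.7,0,-28],[24.8,0,-34.3],[31.2,0,-40.1],[37.8,0,-45.3],[44.4,0,-49.8]]' --rot '[[0,0,0],[0,0,0],[0,0,0],[0,0,0],[0,0,0],[0,0,0],[0,0,0],[0,0,0]]' --fingers '[0,0,0,0,0,0,0,0]'

```text
time: 10.95
tool_pos: [0.5708, 0.1856, 0.1896]
ee_rot: [0.133, 0.068, 0.989, -0.006]
force: [3.0, 6.0, -8.9]
finger_gap: 0.335
```

Emit:
move_arm --translation '[[6.5,0,-3.8],[12.6,0,-7],[18.3,0,-9.5],[23.2,0,-11.5],[27.4,0,-12.9],[30.5,0,-13.9],[32.5,0,-14.5],[33,0,-14.7]]' --rot '[[0,0,0],[0,0,0],[0,0,0],[0,0,0],[0,0,0],[0,0,0],[0,0,0],[0,0,0]]' --fingers '[0,0,0,0,0,0,0,0]'

```text
time: 11.75
tool_pos: [0.5365, 0.1903, 0.1954]
ee_rot: [0.134, 0.068, 0.989, -0.006]
force: [4.0, 4.9, -6.9]
finger_gap: 0.334
```

```bash
python3 - <<'E'
from h import *
s=get_state(); p=inv(s['tool_pos']);print(s['force'],s['moment'],p,s['finger_gap'],np.hypot(p[0],p[2]-.075),np.arctan2(p[0],p[2]-.075))
f=snap('side','side9');cv2.imwrite('pics/side9z.png',cv2.resize(f['image'][120:220,180:313],(800,600),interpolation=cv2.INTER_CUBIC))
P=inv(cloud(f)).reshape(-1,3);m=(abs(P[:,1])<.04)&(abs(P[:,0])<.05)&(P[:,2]>.085)&(P[:,2]<.2)
for q in P[m]: print((q*1000).round(),end=' ')
E
```

```text
[ 4.02621327  4.94797066 -6.88409799] [ 0.77662335 -0.58553777  0.1955632 ] [-0.001174    0.00059599  0.19539753] 0.33380140355002647 0.12040325767790536 -0.009750759615333743
[-12.  23. 195.] [-11.  17. 197.] [ -8.  15. 197.] [ -5.  13. 198.] [-12.  13. 195.] [ -9.  13. 195.] [ -5.  14. 194.] [-10.  18. 190.] [ -8.  15. 190.] [ -5.  13. 191.] [ -9.  20. 185.] [ -9.  13. 188.] [ -5.  13. 187.] [-15. -18. 199.] [-11. -17. 198.] [ -9. -21. 199.] [  2. -27. 199.] [  8. -22. 197.] [ -8.  14. 184.] [ -6.  12. 184.] [ -1.  16. 182.] [-12. -20. 196.] [ -9. -22. 196.] [ -8. -27. 198.] [ -4. -25. 196.] [  1. -22. 195.] [  2. -27. 196.] [  5. -28. 196.] [ -6.  12. 181.] [  1.  19. 177.] [-11. -17. 191.] [ -8. -19. 192.] [ -7. -25. 193.] [ -4. -26. 193.] [ -2. -29. 194.] [  4. -23. 191.] [  6. -26. 192.] [-11. -17. 188.] [ -9. -20. 188.] [ -9. -28. 191.] [ -6. -30. 192.] [ -0. -25. 189.] [  2. -27. 189.] [  7. -23. 187.] [ 12. -22. 186.] [ -8. -19. 185.] [ -5. -20. 185.] [ -4. -25. 186.] [  0. -24. 185.] [  4. -23. 184.] [  9. -18. 182.] [ -8. -19. 181.] [ -6. -21. 182.] [ -2. -20. 181.] [  1. 
[... 1755 characters left out ...]
 133.] [  1. -39. 136.] [  0.   2. 116.] [ -2. -11. 122.] [  1. -14. 122.] [ -3. -32. 130.] [ -1. -35. 131.] [  2. -35. 130.] [  7. -31. 128.] [ -1.  -0. 114.] [  1.  -6. 116.] [ -0. -16. 120.] [ -2. -29. 125.] [ -1. -33. 127.] [  3. -34. 126.] [  0.   2. 109.] [ -1. -10. 114.] [ -3. -31. 123.] [ -0. -32. 123.] [  1. -38. 125.] [ -0.   1. 106.] [ -0.  -8. 110.] [  1. -14. 112.] [ -5. -35. 121.] [  1. -29. 118.] [  6. -26. 116.] [ -2.  -2. 104.] [ -0.  -7. 106.] [ -2. -20. 111.] [ -4. -32. 116.] [ -0. -33. 116.] [  4. -30. 114.] [-7. 39. 85.] [ -2.  -4. 101.] [ -1.  -9. 103.] [  4. -31. 111.] [ -2. -20.  93.] [ -4. -16.  88.] [ -3. -22.  90.] [ -5. -18.  85.] [ -2. -20.  86.] [  0. -23.  87.]
```

View pics/side9z.png

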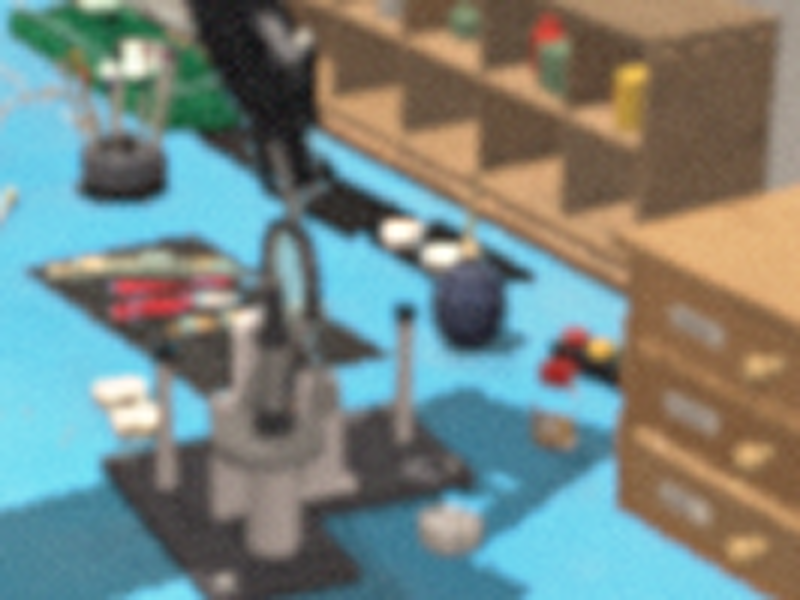

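Emit:
move_arm --translation '[[0,0,0],[0,0,0],[0,0,0],[0,0,0],[0,0,0],[0,0,0],[0,0,0],[0,0,0]]' --rot '[[0,0,0],[0,0,0],[0,0,0],[0,0,0],[0,0,0],[0,0,0],[0,0,0],[0,0,0]]' --fingers '[0,0,0,0,0,0,0,0]'

```text
time: 12.6
tool_pos: [0.5368, 0.1903, 0.1954]
ee_rot: [0.134, 0.068, 0.989, -0.006]
force: [4.3, 5.4, -7.3]
finger_gap: 0.336
```

```bash
python3 - <<'E'
from h import *
s=get_state(); p=inv(s['tool_pos']);print(s['time'],s['force'],s['qvel'].round(4),p,s['finger_gap'])
f=snap('side','side10');P=inv(cloud(f)).reshape(-1,3)
m=(abs(P[:,1])<.033)&(abs(P[:,0])<.012)&(P[:,2]>.09)&(P[:,2]<.172)
q=P[m];print(len(q),np.polyfit(q[:,2],q[:,0],1),q[:,0].mean(),q[:,2].mean())
k=P[(P[:,2]>.137)&(P[:,2]<.168)&(abs(P[:,0]+.045)<.03)&(abs(P[:,1]+.088)<.03)]
print(len(k),k.min(0),k.max(0),cv2.minAreaRect((k[:,:2]*1000).astype(np.float32)))
t=snap('top','top10');P=inv(cloud(t)).reshape(-1,3)
k=P[(P[:,2]>.137)&(P[:,2]<.172)&(abs(P[:,0]+.045)<.03)&(abs(P[:,1]+.088)<.03)]
print(len(k)); 
if len(k)>4: print(cv2.minAreaRect((k[:,:2]*1000).astype(np.float32)))
f0=pickle.load(open('pics/side0.pkl','rb'));print(np.abs(f['image'][230:,240:].astype(int)-f0['image'][230:,240:]).max(2).mean())
cv2.imwrite('pics/cmp.png',np.vstack([f['image'][150:,180:440],f0['image'][150:,180:440]]))
cv2.imwrite('pics/top10z.png',cv2.resize(t['image'][130:240,140:250],(600,600),interpolation=cv2.INTER_CUBIC))
E
```

```text
12.6 [ 4.2744014   5.35134077 -7.30249498] [-0.0011 -0.0018 -0.0004 -0.0012  0.001  -0.0005] [-0.00087294  0.00060518  0.19540241] 0.336193233048086
134 [ 0.05063087 -0.00657729] 0.000364607729361592 0.13710798966695695
48 [-0.05542683 -0.110679    0.13722143] [-0.04175952 -0.07463328  0.16779706] ((-49.00853729248047, -91.48272705078125), (36.58481979370117, 12.407631874084473), 67.76913452148438)
58
((-44.45044708251953, -88.33451843261719), (33.39392852783203, 12.684059143066406), 70.20584869384766)
4.233646867838044
```

View pics/cmp.png

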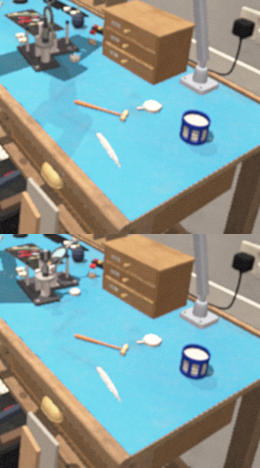

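View pics/top10z.png

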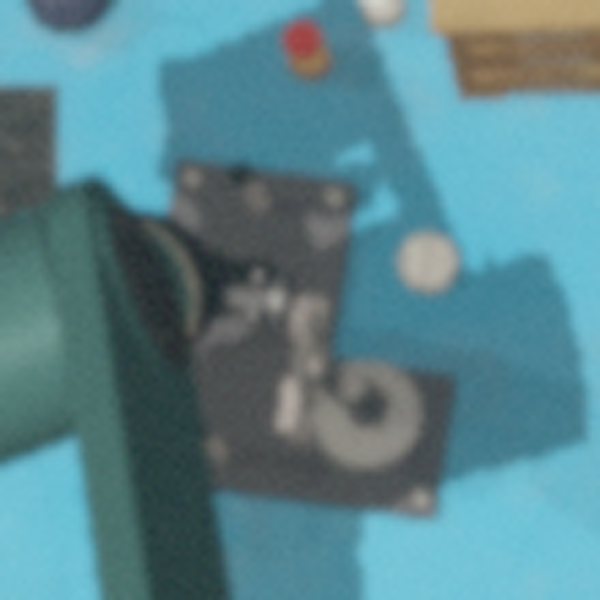

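```bash
python3 -c "
from bench import close_job;print(close_job())"
```

```text
the job is handed in; nothing more can be done
None
```

I freed the clamp and swung the flap up to upright, then handed the job in at 12.7 s with the gripper still holding the crossbar at rest. `close_job` gives no verdict.

**What I did:** I gripped the knob and turned it about 77° anticlockwise. The flap fell back onto its rest. I then gripped the crossbar across its ends with the tool tilted 15° and swung it up along its arc.

**Last checks:**
- **Flap angle:** the gripper position gives about -0.01 rad and the lens ring's position about +0.01 rad. A line fit through the side camera's depth points gave +0.05 rad. I trust that figure least because it is noisy and sees mostly one face of the ring. All three are within the 0.08 rad limit.
- **At rest:** joint speeds were below 0.002 rad/s.
- **Grip:** the fingers are stopped on the bar at an opening of 0.336, about 28.5 mm for the 30 mm bar. I had no direct reading of the finger force.
- **Clamp:** the cameras put the knob bar at about 68–70°, or 1.2 rad, so it is loose. That is less than the 77° the gripper turned, but still above the 1.0 rad needed.
- **Small things:** the hammer, dial gauge, tweezers, canister and tin look unmoved in the pictures. I did not re-check the spool and movement holder after the last move. The spool was hidden by the arm in the last top view, but the gripper never came near either.

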